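Press an inspection seal with a hand punch

TASK

Take the sealing punch out of its stand and set its foot squarely on the soft plug in the seal cup on the spring-mounted platen; press straight down with an even force of about 12 N (never above 20 N), without tilting or sliding, for about two and a half seconds, until the plug has sunk about 4 mm (not much more). Then lift the punch straight off and put it back upright in the stand, seated on its collar; leave the other things on the bench undisturbed.

Things in the scene. Friction and masses are not known exactly. Their poses are not given: they have to be found in the camera images.
- punch_grip (a point): Steel sealing punch, 111 mm tall overall, 0.12 to 0.2 kg, standing upright in the stand. This point is on its axis in the middle of its dark 20 x 20 mm square handle (faces along its x and y axes), 78 mm above the flat foot; z runs up the punch. Along the axis from the foot: foot 12 mm in diameter for 12 mm, shank 14 mm in diameter up to 40 mm, collar 34 mm in diameter from 40 to 46 mm, square handle from 46 to 108 mm, small round cap to 111 mm.
- punch_foot (a point): Centre of the flat 12 mm foot of the same punch, on its axis, 78 mm below punch_grip.
- stand_hole (a point): Centre of the mouth of the hole in the fixed wooden stand, a 76 x 76 x 50 mm block on the bench; the point is on its top face, z up. The hole is 20 mm in diameter with a small chamfer and goes right through. The punch hangs in it with its collar on the top face, so that its foot is 40 mm below this point.
- stand: The same fixed wooden stand; origin at the centre of its underside on the bench, 50 mm below stand_hole, z up.
- press: Fixed sealing station: grey 116 x 116 mm base plate, four short guide columns at the corners (70 mm high) and between them an aluminium platen on a spring, with a small black housing in its middle that bears an upright round steel seal cup. Origin at the centre of the underside of the base, on the bench, z up.
- cup (a point): Point fixed to the base, on the cup's vertical axis, 73 mm above the bench. Cup: 32 mm outside, 20 mm inside, 14 mm tall; its light grey soft plug lies 3 mm below the rim. The platen's height differs each time and is not reported: the plug's top is anywhere from 0 to 16 mm below this point. The platen yields at about 4 N/mm and hits a hard stop after 9 mm.
- seal (a joint): How deep the soft plug has been pressed into its cup, in m: 0 untouched, 0.009 at the bottom. It sinks slowly while it is pressed, about 1.7 mm/s at 12 N and in proportion to the force, and stays where it is when let go. 0.0025 to 0.0065 makes a good seal; this reading is rather noisy (about 0.5 mm).
- weight: Bystander: small brass-coloured knob-topped weight (the one in the open, not those behind the multimeter), 28 mm in diameter, 46 mm tall; origin at the centre of its underside.
- switch: Bystander: small black rocker switch, 34 x 31 x 25 mm; origin at the centre of its underside.
- battery: Bystander: small block battery standing upright, 18 x 26 x 48 mm; origin at the centre of its underside.
Not all that is in view belongs to the job. What is shaped like the part that bears punch_grip but blue or purple is not meant.

How it is judged:
By the outcome, as a careful person would: the job done as asked, in the order asked, and still so for the second after the job is handed in, with the robot touching nothing.
It also fails if it takes over 72 s, if anything falls off the work surface, if the arm or the gripper's body presses on something with over 40 N, if the wrist force passes 120 N, or if a joint passes its speed limit or range.

ROBOT

A 6-joint arm with a two-finger parallel gripper is mounted at the origin on a cart in front of the work surface, level with it; the furniture and walls round the work are solid. World frame = base frame: x ahead of the robot, y to its left, z up, the work surface at z = 0. Lengths are in m, angles in rad, forces in N, time in s.
With the tool pointing down it reaches from about 0.35 to 0.975 m from the base axis. Payload 17.4 kg.
Tool frame: the origin (TCP) lies midway between the tips of the shut fingers; the grasp point (between the pads) lies 19 mm behind it; z points along the fingers, y is the direction in which the jaws open and shut (so a half turn about z gives the same grasp; the last joint's range is limited). The gripper opens to 85 mm and grips with 20 to 120 N. Pads are 22 mm wide; open, the fingers measure 114 mm over their backs; the gripper's body (76 mm by 85 mm) begins 54 mm behind the grasp point. The pads swing forward as they close: fully open they stand 13 mm farther back than shut.
Start: joints at [1.246, 0.116, 1.442, -0, 1.584, -0.038], TCP at [0.191, 0.647, 0.231] pointing down, gripper open.
Joint ranges: [-2.83, 2.83], [-0.83, 2.19], [0.07, 2.5], [-1.14, 4.28], [0.01, 3], [-2.97, 2.97]. Speed limits (rad/s): [1.89, 1.89, 2.22, 3.14, 3.14, 3.14].

INTERFACE

Orientations are given as a unit quaternion [w, x, y, z].
In Python, from workcell import * gives the robot as it stands.
- The arm moves only by the tool send_rows, never from a script. Its argument "series" is text: rows parted by semicolons, each of 7 numbers parted by spaces: the shift along the tool's x, y, z in mm, then the turn, a rotation vector about the tool's x, y, z in degrees, then the closure, from -1 (fully open) to 1 (shut). In form: x y z wx wy wz jaw; .... A call has exactly 10 rows; each row shifts and turns the pose as measured when the row begins, along the tool's axes as they then stand; what a row does not reach is not made up. A row lasts 1/8 s, in which the tool goes at most 62.5 mm and 10.7 degrees, less where a joint would pass 70% of its speed; a pose out of reach is approached as far as the arm can. A call is refused whole if a number of a shift passes 62.5 or a number of a turn 10.7, either way. A call with a gripper value outside its range is refused whole. The fingers move at their own pace and stop on an object; "force" is the grip in N (left out, the last holds). Time passes only in rows, so rows that do not move let the fingers close, or fill a call up. It gives the time, the measured TCP pose, the force and the opening at its end, in the units of the state.
- state(): the state, without advancing time (a new reading comes with each control period).
- grab_frame(name): name is "scene" or "side" or "wrist"; returns a dict with "pixels" (480x640x3 uint8, red, green, blue), "z_map" (480x640 float32, m along the optical axis (not along the pixel's ray), 0 where there is no reading), "K" (3x3 intrinsics, pixels), "dist" ([k1, k2, p1, p2, k3] as OpenCV has them; the pictures are not rectified), "eye" and "attitude" of the camera in the world. Camera axes: x right, y down, z forward; pixel columns grow to the right and rows downward; lengths in m; the calibration is good to about 2 mm. A picture is of the moment at which its call begins.
- job_done(): hands the job in, once; it reports no verdict.
Trained networks look in a picture, given as the dict that the camera call returned (one of the last four; its "shot" number tells which), for a name from the list of things; names that differ only in an ending like _2 or _b are one class to them, and where a whole thing is asked for, a point or a joint stands for the part that bears it (a point fixed in the world has none). Each returns a list of dicts, best first, with "p" (0 to 1); they miss things now and then, are a little off and sometimes report something else, mostly with a low value. They report only what shows in the picture. A call takes as long as a camera call. They do not tell look-alikes from the thing itself.
- find_in(picture, target): "bbox" ([centre column, centre row, width, height] as shares, 0 to 1, of the picture: columns of its width, rows of its height, round what is visible of it).
- tip_of(picture, target): "xy" ([column, row] as shares, 0 to 1, of the picture: columns of its width, rows of its height: a listed point, or the origin of a listed thing).
The state is a dict: "t": time; "q": joint angles; "qd": joint speeds; "effort": joint torques, N m; "eef_pos": TCP position; "ee_rot": TCP orientation; "ft_force": force on the tool from outside, world axes, zero at the start; "ft_torque": the same for the moment, N m; "finger_gap": finger opening in m.
Only numpy, scipy, OpenCV 4.12 (cv2) and the standard library are available. Lean on these libraries where they do the work, as an engineer would, in place of code of your own. Each camera call takes 0.05 s, during which the arm holds its last target.

## Working session

There is one attempt and no reset: what is moved stays moved. The work goes in short steps, Python scripts to look and compute and a tool call to move; the robot and the scene stay as the last step left them, time stands still between calls to the robot, and variables do not carry over. Pictures are saved under pics/ and viewed, and the job is handed in when it is done.

Besides the shell and the picture viewer there is one more tool, called after "Request:" as a command line: name --argument value ..., lists and objects as JSON in quotes. send_rows: Moves the arm, as the interface text tells. Its arguments: {"type":"object","properties":{"series":{"type":"string"},"force":{"type":"number"}},"required":["series"]}

```bash
ls; mkdir -p pics; cat > h.py <<'E'
from workcell import *
import numpy as np, cv2
from scipy.spatial.transform import Rotation as R
def rot(a):
    a=np.array(a)
    return a if a.shape==(3,3) else R.from_quat(a,scalar_first=True).as_matrix()
def world(f,u,v,z=None):
    p=cv2.undistortPoints(np.array([[[u,v]]],float),f["K"],np.array(f["dist"],float))[0,0]
    if z is None: z=f["z_map"][int(round(v)),int(round(u))]
    return np.array(f["eye"])+rot(f["attitude"])@(np.array([p[0],p[1],1])*z)
def ray_at_h(f,u,v,h):
    a=world(f,u,v,1.0);e=np.array(f["eye"]);d=a-e
    return e+d*(h-e[2])/d[2]
def proj(f,P):
    A=rot(f["attitude"]);c=A.T@(np.array(P)-np.array(f["eye"]))
    return cv2.projectPoints(c.reshape(1,1,3),np.zeros(3),np.zeros(3),f["K"],np.array(f["dist"],float))[0][0,0],c[2]
def save(f,n): cv2.imwrite("pics/"+n,cv2.cvtColor(f["pixels"],cv2.COLOR_RGB2BGR))
E
python3 - <<'E'
from h import *
s=state();print({k:np.round(v,3) for k,v in s.items()})
for n in ("scene","side"):
    f=grab_frame(n);save(f,n+"0.png");print(n,f["eye"],np.round(f["attitude"],3),f["K"][0][0])
    for t in ("punch_grip","punch_foot","stand_hole","stand","press","cup","weight","switch","battery"):
        print(t,[(round(d["p"],2),np.round(np.array(d["xy"])*[640,480],0).tolist()) for d in tip_of(f,t)[:3]])
E
```

```text
pics
{'t': np.float64(0.0), 'q': array([ 1.246,  0.116,  1.442,  0.   ,  1.584, -0.038]), 'qd': array([-0.002,  0.   , -0.001, -0.001,  0.003, -0.002]), 'effort': array([ 2.0000e-03, -7.3199e+01, -6.3250e+01,  0.0000e+00,  6.0000e-03,
       -0.0000e+00]), 'eef_pos': array([0.191, 0.647, 0.231]), 'ee_rot': array([-0.   ,  0.143,  0.99 , -0.001]), 'ft_force': array([ 0.263, -0.025,  0.452]), 'ft_torque': array([ 0.057, -0.029,  0.054]), 'finger_gap': np.float64(0.085)}
scene [0.28384859 0.72820761 0.62092452] [ 0.103 -0.192  0.881 -0.419] 540.2208595446461
punch_grip [(0.94, [340.0, 193.0]), (0.88, [404.0, 197.0]), (0.76, [359.0, 176.0])]
punch_foot [(0.76, [345.0, 231.0]), (0.58, [360.0, 211.0]), (0.38, [274.0, 269.0])]
stand_hole [(0.81, [404.0, 215.0])]
stand [(0.85, [403.0, 233.0]), (0.58, [356.0, 295.0])]
press [(0.68, [352.0, 329.0])]
cup []
weight [(0.7, [234.0, 326.0])]
switch [(0.59, [299.0, 229.0]), (0.58, [400.0, 233.0])]
battery [(0.96, [276.0, 273.0])]
side [0.58247839 0.90858418 0.63796682] [-0.004  0.016  0.884 -0.467] 599.2762949225017
punch_grip [(0.95, [361.0, 197.0]), (0.85, [304.0, 213.0]), (0.8, [305.0, 193.0])]
punch_foot [(0.8, [308.0, 251.0])]
stand_hole [(0.85, [358.0, 220.0])]
stand [(0.58, [357.0, 239.0])]
press [(0.84, [375.0, 329.0])]
cup [(0.75, [378.0, 288.0])]
weight [(0.88, [264.0, 363.0])]
switch [(0.64, [258.0, 265.0])]
battery [(0.88, [267.0, 306.0])]
```

View pics/scene0.png

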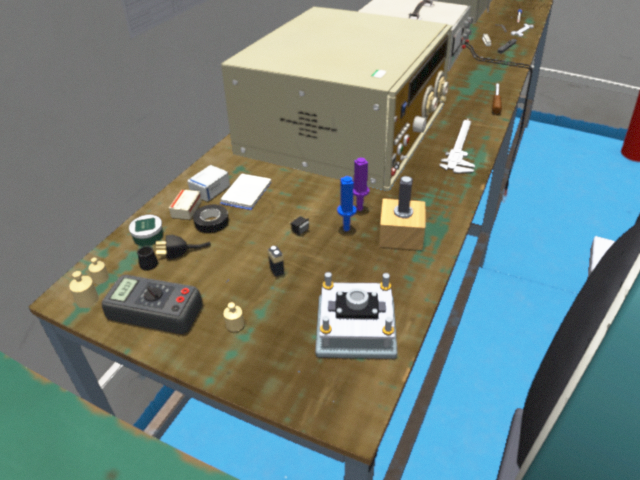

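View pics/side0.png

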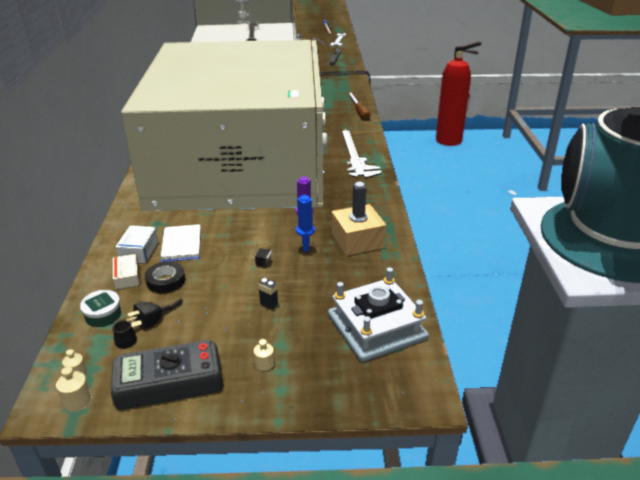

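```bash
python3 - <<'E'
import cv2
a=cv2.imread("pics/scene0.png")[140:260,290:450];b=cv2.imread("pics/side0.png")[160:280,260:420]
cv2.imwrite("pics/crop0.png",cv2.resize(cv2.hconcat([a,b]),(800,300),interpolation=cv2.INTER_CUBIC))
E
```

```text
(no output)
```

View pics/crop0.png

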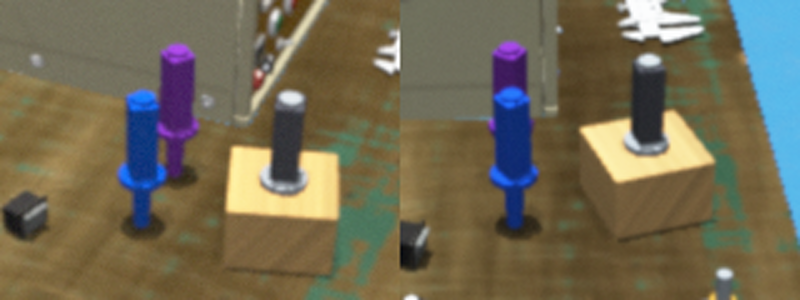

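```bash
python3 - <<'E'
from h import *
s=grab_frame("scene");d=grab_frame("side");w=grab_frame("wrist");save(w,"wrist0.png")
print("wrist",w["eye"],np.round(rot(w["attitude"]),3))
def tri(a,b):
    (e1,u1),(e2,u2)=[(np.array(f["eye"]),world(f,*p,1.0)-np.array(f["eye"])) for f,p in ((s,a),(d,b))]
    u1/=np.linalg.norm(u1);u2/=np.linalg.norm(u2)
    t=np.linalg.lstsq(np.stack([u1,-u2],1),e2-e1,rcond=None)[0]
    p,q=e1+t[0]*u1,e2+t[1]*u2
    return (p+q)/2,np.linalg.norm(p-q)
for n,k in dict(grip=("punch_grip",(404,197),(361,197)),hole=("stand_hole",(404,215),(358,220)),stand=("stand",(403,233),(357,239)),press=("press",(352,329),(375,329)),cup=("cup",(357,298),(378,288)),weight=("weight",(234,326),(264,363)),battery=("battery",(276,273),(267,306)),switch=("switch",(299,229),(258,265))).items():
    ps=[]
    for f,x in((s,k[1]),(d,k[2])):
        c=[np.array(r["xy"])*[640,480] for r in tip_of(f,k[0])]
        c=[q for q in c if np.hypot(*(q-x))<8]
        ps.append(c[0] if c else np.array(x,float))
    print(n,tri(*ps),world(s,*ps[0]),world(d,*ps[1]))
for n,h in(("blue",(347,215)),("purple",(361,195))): print(n,world(s,*h))
# point cloud of handle top
for f,(u0,u1,v0,v1) in((s,(380,430,170,250)),(d,(330,390,170,255))):
    P=np.array([world(f,u,v) for u in range(u0,u1) for v in range(v0,v1) if f["z_map"][v,u]>0])
    for lo,hi in((.085,.14),(.047,.0535),(.0535,.06)):
        Q=P[(P[:,2]>lo)&(P[:,2]<hi)]
        if len(Q)>5: print(lo,len(Q),np.round(Q.mean(0),4),np.round(Q.min(0),4),np.round(Q.max(0),4)); 
        if lo==.047: print(cv2.minAreaRect(Q[:,:2].astype(np.float32)*1000))
E
```

```text
wrist [0.11698835 0.66823886 0.3746733 ] [[ 0.282  0.915  0.288]
 [ 0.959 -0.269 -0.085]
 [ 0.     0.3   -0.954]]
grip (array([0.48465241, 0.01015724, 0.1027323 ]), np.float64(0.004268793081429086)) [ 0.48804634 -0.00302222  0.09064692] [ 0.48345498 -0.00748737  0.09465084]
hole (array([ 0.48128304, -0.0122765 ,  0.04976158]), np.float64(0.003570218522649864)) [ 0.4782788  -0.00198498  0.05557399] [ 0.48297664 -0.00247648  0.05802383]
stand (array([ 0.48809423, -0.0175991 , -0.00724361]), np.float64(0.005359278436569618)) [0.47661081 0.02285036 0.02368012] [0.49370204 0.02816886 0.02758172]
press (array([0.47636869, 0.2364236 , 0.01149895]), np.float64(0.0031667639599569013)) [0.4657061  0.26322282 0.04250316] [0.48262077 0.27149084 0.04608062]
cup (array([0.48069552, 0.22033168, 0.0689571 ]), np.float64(0.006769129476479265)) [0.47984484 0.2214959  0.06557036] [0.48186563 0.21791063 0.07105252]
weight (array([0.64236013, 0.30021488, 0.00521056]), np.float64(0.008826777772023491)) [0.63902027 0.30503519 0.00515997] [0.643008   0.30763547 0.01871378]
battery (array([ 0.64982148,  0.16
[... 393 characters left out ...]
59  0.106 ] [ 0.4746 -0.0234  0.085 ] [0.4973 0.001  0.1222]
0.047 949 [ 0.4873 -0.0108  0.0492] [ 0.4393 -0.1376  0.047 ] [0.5675 0.0364 0.0533]
((503.8401794433594, -58.08332824707031), (79.49005126953125, 181.32037353515625), 20.34326171875)
0.0535 134 [ 0.4998 -0.0284  0.0558] [ 0.4695 -0.1233  0.0535] [0.5672 0.0055 0.0599]
0.085 281 [ 0.4864 -0.0068  0.1066] [ 0.4744 -0.0214  0.0851] [ 4.969e-01 -1.000e-04  1.243e-01]
0.047 771 [ 0.4866 -0.0044  0.0512] [ 0.4393 -0.0628  0.0471] [0.5325 0.0354 0.0535]
((486.0478210449219, -13.061054229736328), (77.5738754272461, 82.07378387451172), 16.444324493408203)
0.0535 133 [ 0.4876 -0.007   0.0562] [ 0.4508 -0.0532  0.0535] [0.5293 0.0233 0.0598]
```

View pics/wrist0.png

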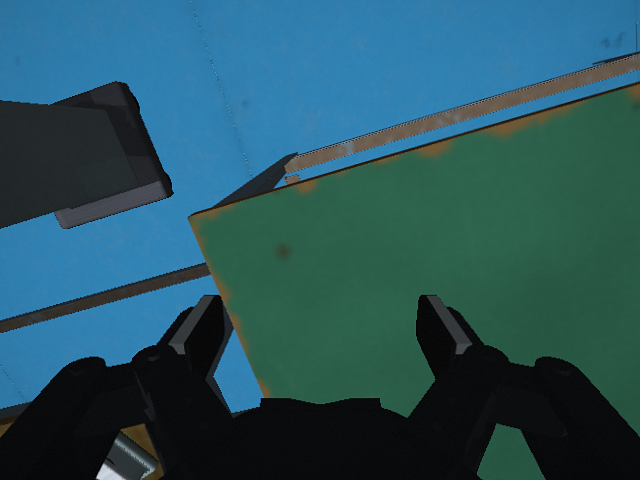

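Request:
send_rows --series "-39 -32 3 0 0 0 -1;-39 -32 3 0 0 0 -1;-39 -32 3 0 0 0 -1;-39 -32 3 0 0 0 -1;-39 -32 3 0 0 0 -1;-39 -32 3 0 0 0 -1;-39 -32 3 0 0 0 -1;-39 -32 3 0 0 0 -1;-39 -32 3 0 0 0 -1;-39 -32 3 0 0 0 -1"

```text
t: 3.2
eef_pos: [0.481, 0.2196, 0.2011]
ee_rot: [0.001, 0.14, 0.99, 0.001]
ft_force: [0.7, 0.5, 0.0]
finger_gap: 0.0854
```

```bash
python3 - <<'E'
from h import *
s=state();print(s["t"],s["eef_pos"],np.round(rot(s["ee_rot"]),4),s["qd"].round(3))
w=grab_frame("wrist");save(w,"wrist1.png")
print("wrist",w["eye"])
for t in("cup","press","stand_hole","punch_grip"): print(t,[(round(d["p"],2),np.round(np.array(d["xy"])*[640,480],0).tolist()) for d in tip_of(w,t)[:3]])
E
```

```text
3.2 [0.48103587 0.21964134 0.2011417 ] [[-0.9607  0.2777  0.0029]
 [ 0.2777  0.9607  0.0018]
 [-0.0023  0.0025 -1.    ]] [-0.782  0.123 -0.069  0.002 -0.061 -0.778]
wrist [0.40655955 0.23979739 0.34434468]
cup [(0.69, [326.0, 221.0])]
press [(0.72, [322.0, 200.0])]
stand_hole [(0.98, [92.0, 285.0]), (0.23, [323.0, 200.0])]
punch_grip [(0.66, [63.0, 308.0])]
```

View pics/wrist1.png

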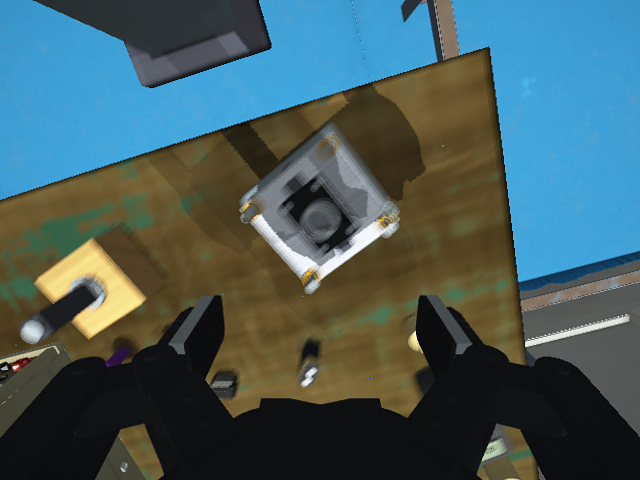

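```bash
python3 - <<'E'
from h import *
w=grab_frame("wrist");save(w,"wrist2.png");s=state()
print(s["t"],s["eef_pos"],w["eye"])
b=cv2.imread("pics/wrist2.png")
cv2.imwrite("pics/crop2.png",cv2.resize(b[130:300,230:410],(720,680)) [:600])
for t in("cup","stand_hole","punch_grip"): print(t,[(round(d["p"],2),np.round(np.array(d["xy"])*[640,480],1).tolist()) for d in tip_of(w,t)[:3]])
P=np.array([[*world(w,u,v),u,v] for u in range(230,410) for v in range(110,310) if w["z_map"][v,u]>0])
h,e=np.histogram(P[:,2],np.arange(0,.09,.002))
print([(round(a,3),int(c)) for a,c in zip(e,h) if c>20])
np.save("P2.npy",P)
E
```

```text
3.5 [0.48001703 0.2217624  0.20109134] [0.40583819 0.24151785 0.34427759]
cup [(0.72, [322.4, 221.1])]
stand_hole [(0.83, [89.7, 290.7])]
punch_grip [(0.57, [59.4, 309.9])]
[(np.float64(0.0), 16812), (np.float64(0.002), 714), (np.float64(0.01), 125), (np.float64(0.012), 470), (np.float64(0.014), 709), (np.float64(0.016), 29), (np.float64(0.042), 320), (np.float64(0.044), 5908), (np.float64(0.046), 1082), (np.float64(0.048), 252), (np.float64(0.05), 711), (np.float64(0.052), 137), (np.float64(0.054), 252), (np.float64(0.056), 1728), (np.float64(0.058), 419), (np.float64(0.06), 41), (np.float64(0.062), 42), (np.float64(0.064), 45), (np.float64(0.066), 194), (np.float64(0.068), 437), (np.float64(0.07), 792), (np.float64(0.072), 73)]
```

View pics/crop2.png

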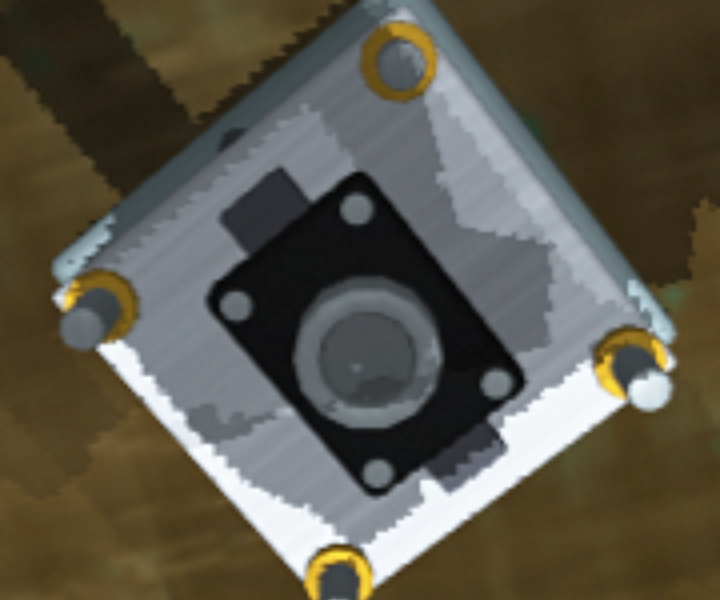

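```bash
python3 - <<'E'
from h import *
P=np.load("P2.npy")
c=np.array([321.7,218]);r=np.hypot(*(P[:,3:]-c).T)
Q=P[r<12];print("plug",np.median(Q[:,2]),len(Q),Q[:,:2].mean(0), Q[:,2].std())
Q=P[(r>13)&(r<19)];print(np.percentile(Q[:,2],[5,25,50,75,95]))
Q=P[(r<26)&(P[:,2]>.0655)]
print("rim+plug",len(Q),Q.mean(0),cv2.minEnclosingCircle(Q[:,:2].astype(np.float32)*1000))
Q=P[(r<26)&(P[:,2]>.0693)]
print("rim",len(Q),Q.mean(0),cv2.minEnclosingCircle(Q[:,:2].astype(np.float32)*1000), np.median(Q[:,2]))
A=np.c_[Q[:,:2],np.ones(len(Q))];x=np.linalg.lstsq(A,(Q[:,:2]**2).sum(1),rcond=None)[0];print(x[:2]/2)
w=grab_frame("wrist")
for h in(.07,.071): print(ray_at_h(w,321.7,218,h))
# column tops (crop px -> full)
for px in((400,62),(82,328),(650,389)):print(ray_at_h(w,230+px[0]/4,130+px[1]/4,.07))
print(w["eye"])
b=cv2.imread("pics/wrist2.png")
cv2.imwrite("pics/crop3.png",cv2.resize(b[190:360,0:180],(720,680))[:600])
E
```

```text
plug 0.06837039709086706 451 [0.47537952 0.22376133] 0.0011334871821373934
[0.05776398 0.06999309 0.07080788 0.07141232 0.07216635]
rim+plug 1054 [4.75479869e-01 2.23205577e-01 6.97875394e-02 3.21094877e+02
 2.18653700e+02] ((475.7955322265625, 223.1649932861328), 15.908835411071777)
rim 617 [4.75408872e-01 2.23290356e-01 7.09352532e-02 3.21176661e+02
 2.18868720e+02] ((475.637451171875, 222.93983459472656), 15.876185417175293) 0.0709282656702554
[0.4756688  0.22313232]
[0.47464415 0.22460817 0.07      ]
[0.47439178 0.22467202 0.071     ]
[0.41909213 0.24733471 0.07      ]
[0.45294325 0.16817162 0.07      ]
[0.499331   0.28080918 0.07      ]
[0.40541433 0.24212285 0.34431771]
```

View pics/crop3.png

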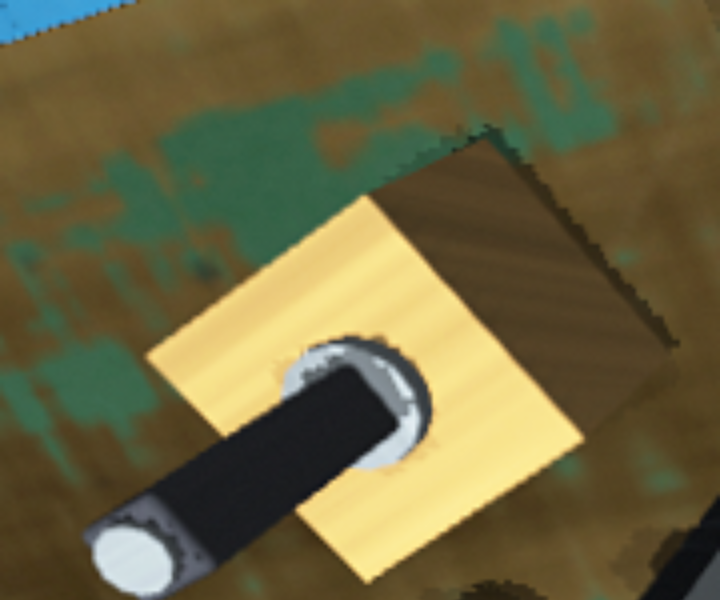

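Request:
send_rows --series "-12 -37 -3 0 0 0 -1;-12 -37 -3 0 0 0 -1;-12 -37 -3 0 0 0 -1;-12 -37 -3 0 0 0 -1;-12 -37 -3 0 0 0 -1;-10 -33 -3 0 0 0 -1;0 0 0 0 0 -9 -1;0 0 0 0 0 -9 -1;0 0 0 0 0 -9 -1;0 0 0 0 0 -5 -1"

```text
t: 4.95
eef_pos: [0.4865, -0.0085, 0.2201]
ee_rot: [0.002, -0.152, 0.988, 0.0]
ft_force: [-0.1, -0.3, -1.4]
finger_gap: 0.0856
```

```bash
python3 - <<'E'
from h import *
s=state();print(s["t"],s["eef_pos"],np.round(rot(s["ee_rot"]),4),s["qd"].round(3),s["q"].round(2))
w=grab_frame("wrist");w=grab_frame("wrist");save(w,"wrist3.png")
for t in("stand_hole","punch_grip"):
  for d in tip_of(w,t)[:2]: print(t,round(d["p"],2),np.array(d["xy"])*[640,480])
P=np.array([[*world(w,u,v),u,v] for u in range(150,500) for v in range(30,400) if w["z_map"][v,u]>0])
np.save("P3.npy",P)
h,e=np.histogram(P[:,2],np.arange(0,.13,.002))
print([(round(float(a),3),int(c)) for a,c in zip(e,h) if c>20])
for lo,hi in((.0475,.052),(.0535,.058),(.075,.112),(.1165,.12),(.12,.127)):
  Q=P[(P[:,2]>lo)&(P[:,2]<hi)&(np.hypot(P[:,0]-.485,P[:,1]+.012)<.06)]
  if len(Q)>5: print(lo,len(Q),Q.mean(0),cv2.minAreaRect(Q[:,:2].astype(np.float32)*1000),cv2.minEnclosingCircle(Q[:,:2].astype(np.float32)*1000))
E
```

```text
4.95 [ 0.48650586 -0.00850317  0.22012007] [[-9.535e-01 -3.014e-01  4.400e-03]
 [-3.014e-01  9.535e-01  1.600e-03]
 [-4.600e-03  2.000e-04 -1.000e+00]] [ 0.008 -0.002  0.001  0.     0.001 -0.706] [-0.07 -0.3   1.85  0.    1.59 -1.95]
stand_hole 0.72 [314.816 208.08 ]
punch_grip 0.93 [305.024 317.904]
punch_grip 0.92 [245.312 298.896]
[(0.0, 57734), (0.002, 2784), (0.004, 92), (0.006, 151), (0.008, 162), (0.01, 209), (0.012, 448), (0.014, 1234), (0.016, 238), (0.018, 178), (0.02, 354), (0.022, 411), (0.024, 195), (0.026, 118), (0.028, 107), (0.03, 106), (0.032, 114), (0.034, 120), (0.036, 127), (0.038, 173), (0.04, 195), (0.042, 326), (0.044, 1152), (0.046, 926), (0.048, 858), (0.05, 4194), (0.052, 358), (0.054, 176), (0.056, 439), (0.058, 164), (0.06, 139), (0.062, 154), (0.064, 146), (0.066, 156), (0.068, 155), (0.07, 148), (0.072, 148), (0.074, 179), (0.076, 186), (0.078, 154), (0.08, 152), (0.082, 144), (0.084, 157), (0.086, 150), (0.088, 152), (0.09, 165), (0.092, 155), (0.094, 158), (0.096, 159), (0.098, 170), (0.1, 162), (0.102, 164), (0.104, 164), (0.106, 223), (0.108, 407), (
[... 721 characters left out ...]
1887097e+02] ((476.6257019042969, -17.334980010986328), (2.1682369709014893, 19.84427261352539), 12.436636924743652) ((477.6707458496094, -17.104503631591797), 9.922245979309082)
0.1165 295 [ 4.83815180e-01 -1.56110711e-02  1.18445993e-01  3.12864407e+02
  2.29138983e+02] ((485.18463134765625, -15.331856727600098), (19.801544189453125, 19.868864059448242), 13.301825523376465) ((485.2057800292969, -15.338822364807129), 12.965222358703613)
0.12 328 [ 4.85178800e-01 -1.54099729e-02  1.21796415e-01  3.12490854e+02
  2.32164634e+02] ((485.1523132324219, -14.98165512084961), (15.585243225097656, 15.841132164001465), 7.8762335777282715) ((485.19549560546875, -15.383867263793945), 8.568804740905762)
```

View pics/wrist3.png

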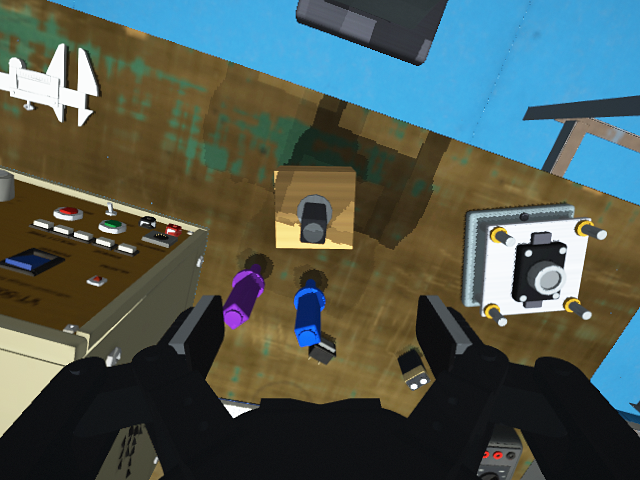

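```bash
python3 - <<'E'
from h import *
s=state();print(s["t"],s["eef_pos"],np.degrees(np.arctan2(*rot(s["ee_rot"])[[1,0],1])))
b=cv2.imread("pics/wrist3.png")
cv2.imwrite("pics/crop4.png",cv2.resize(b[190:255,285:345],(552,598),interpolation=cv2.INTER_CUBIC))
P=np.load("P3.npy")
for lo,hi in((.075,.1),(.085,.112),(.065,.112)):
  Q=P[(P[:,2]>lo)&(P[:,2]<hi)&(np.hypot(P[:,0]-.485,P[:,1]+.0154)<.02)]
  Q=Q-Q.mean(0)
  U,S,V=np.linalg.svd(Q[:,:2],full_matrices=False);print(len(Q),np.degrees(np.arctan2(V[0,1],V[0,0])),S)
E
```

```text
5.15 [ 0.48651097 -0.00864088  0.22004039] 107.15781583181816
156 103.24961529857657 [0.06936053 0.00352424]
192 -77.3892193349995 [0.07724321 0.00417284]
301 -77.28594011985126 [0.09729654 0.00519767]
```

View pics/crop4.png

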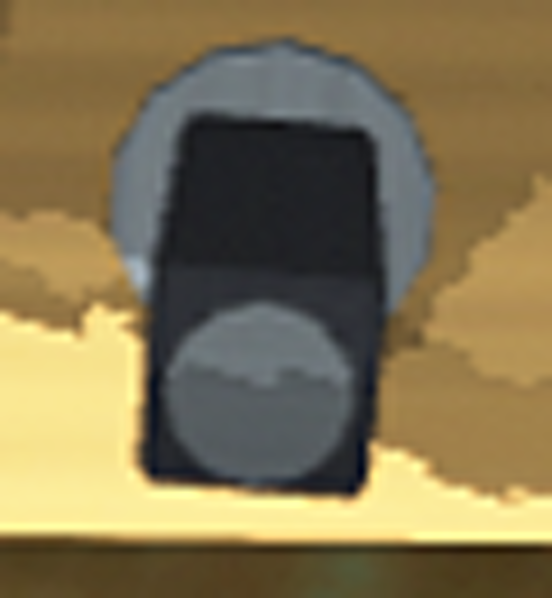

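```bash
python3 - <<'E'
from h import *
P=np.load("P3.npy");print(len(P))
w=grab_frame("wrist")
for p in((203,235),(190,250),(150,220),(100,335)):print(p,world(w,*p))
s=grab_frame("scene")
Q=np.array([world(s,u,v) for u in range(300,460,2) for v in range(20,185,2) if s["z_map"][v,u]>0])
Q=Q[(Q[:,2]>.13)]
d=np.hypot(Q[:,0]-.485,Q[:,1]+.0154);i=d.argsort()[:5];print(d[i],Q[i])
E
```

```text
129019
(203, 235) [ 0.54642879 -0.1163394   0.03826477]
(190, 250) [ 0.54983395 -0.11596212  0.07362283]
(150, 220) [ 0.54606679 -0.17050704  0.03967838]
(100, 335) [ 0.55256688 -0.11734932  0.20484138]
[0.00349629 0.00521439 0.00735198 0.01032866 0.0104048 ] [[ 0.48402097 -0.01204358  0.38236214]
 [ 0.4864703  -0.01039719  0.38248708]
 [ 0.48905894 -0.00927003  0.38244638]
 [ 0.47573676 -0.01996876  0.32405584]
 [ 0.4747201  -0.01700732  0.32216766]]
```

Request:
send_rows --series "0 0 0 0 0.3 4.4 -1;3 -6 0 0 0 0 -1;0 0 20 0 0 0 -1;0 0 25 0 0 0 -1;0 0 20 0 0 0 -1;0 0 0 0 0 0 -1;0 0 0 0 0 0 -1;0 0 0 0 0 0 -1;0 0 0 0 0 0 -1;0 0 0 0 0 0 -1"

```text
t: 6.5
eef_pos: [0.4848, -0.0159, 0.1519]
ee_rot: [0.0, -0.111, 0.994, 0.0]
ft_force: [-0.0, -0.3, 1.2]
finger_gap: 0.0853
```

```bash
python3 - <<'E'
from h import *
s=state();print(s["t"],s["eef_pos"],rot(s["ee_rot"]).round(4),np.degrees(np.arctan2(*rot(s["ee_rot"])[[1,0],1])),s["ft_force"],s["qd"].round(3))
w=grab_frame("wrist");save(w,"wrist4.png")
P=np.array([[*world(w,u,v),u,v] for u in range(200,440) for v in range(100,400) if w["z_map"][v,u]>0])
Q=P[(np.hypot(P[:,0]-.485,P[:,1]+.0154)<.022)]
for lo,hi in((.075,.112),(.1165,.12),(.12,.127)):
  q=Q[(Q[:,2]>lo)&(Q[:,2]<hi)];print(lo,len(q),q.mean(0),cv2.minAreaRect(q[:,:2].astype(np.float32)*1000))
  q=q-q.mean(0);V=np.linalg.svd(q[:,:2],full_matrices=False)[2];print(np.degrees(np.arctan2(V[0,1],V[0,0])))
E
```

```text
6.5 [ 0.48476477 -0.0158791   0.15185053] [[-9.753e-01 -2.210e-01  5.000e-04]
 [-2.210e-01  9.753e-01  2.000e-04]
 [-5.000e-04  1.000e-04 -1.000e+00]] 102.76714429399638 [-0.04647208 -0.34631046  1.16397496] [-0.002 -0.003 -0.005 -0.    -0.001 -0.   ]
0.075 569 [ 4.75940310e-01 -1.74831570e-02  9.49453383e-02  3.21576450e+02
  2.43562390e+02] ((476.596923828125, -17.312618255615234), (2.892702579498291, 19.977041244506836), 13.955538749694824)
-77.29118211821635
0.1165 527 [ 4.83135794e-01 -1.59311516e-02  1.18447315e-01  3.21614801e+02
  2.68531309e+02] ((485.1812744140625, -15.244110107421875), (20.20806121826172, 19.80496597290039), 12.237388610839844)
114.07226762615545
0.12 560 [ 4.84915966e-01 -1.53741625e-02  1.21779589e-01  3.21898214e+02
  2.73950000e+02] ((484.88970947265625, -15.56085205078125), (17.673500061035156, 15.465876579284668), 19.436710357666016)
10.358471139278869
```

View pics/wrist4.png

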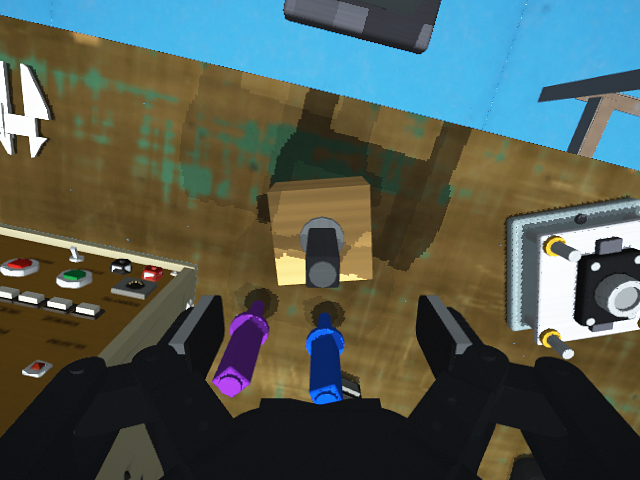

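Request:
send_rows --series "0 0 25 0 0 0 -1;0 0 25 0 0 0 -1;0 0 20 0 0 0 -1;0 0 10 0 0 0 -1;0 0 0 0 0 0 -1;0 0 0 0 0 0 1;0 0 0 0 0 0 1;0 0 0 0 0 0 1;0 0 0 0 0 0 1;0 0 0 0 0 0 1" --force 80

```text
t: 7.8
eef_pos: [0.4867, -0.016, 0.0736]
ee_rot: [0.003, -0.111, 0.994, -0.001]
ft_force: [-0.5, 0.5, -1.1]
finger_gap: 0.0193
```

```bash
python3 - <<'E'
from h import *
s=state();print(s["t"],s["eef_pos"],rot(s["ee_rot"]).round(4),s["finger_gap"],s["ft_force"],s["ft_torque"],s["qd"].round(3))
w=grab_frame("wrist");save(w,"wrist5.png")
E
```

```text
7.8 [ 0.48670122 -0.01600618  0.0736116 ] [[-9.752e-01 -2.210e-01  6.200e-03]
 [-2.210e-01  9.753e-01 -4.000e-04]
 [-6.000e-03 -1.700e-03 -1.000e+00]] 0.019286513457692486 [-0.54818817  0.46231229 -1.05284512] [ 0.02252133  0.03543863 -0.02492855] [-0.001 -0.    -0.002  0.    -0.     0.001]
```

View pics/wrist5.png

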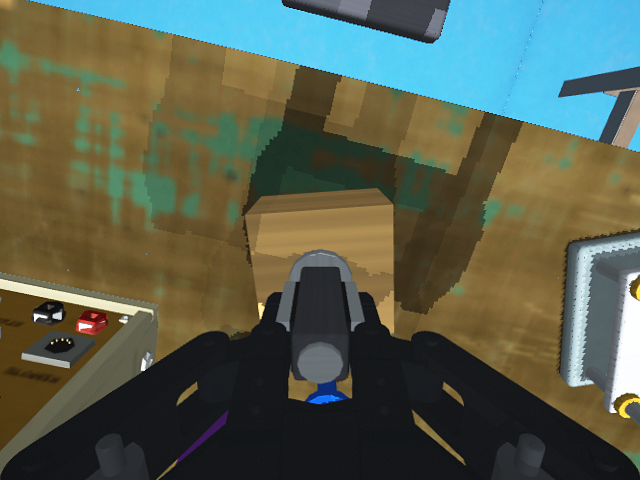

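Request:
send_rows --series "0 0 -5 0 0 0 1;0 0 -10 0 0 0 1;0 0 -12 0 0 0 1;0 0 -15 0 0 0 1;0 0 -18 0 0 0 1;0 0 -20 0 0 0 1;0 0 -20 0 0 0 1;0 0 -10 0 0 0 1;0 0 0 0 0 0 1;0 0 0 0 0 0 1"

```text
t: 9.1
eef_pos: [0.4861, -0.016, 0.1928]
ee_rot: [0.004, -0.111, 0.994, -0.001]
ft_force: [0.0, 0.5, -2.0]
finger_gap: 0.019
```

```bash
python3 - <<'E'
from h import *
s=state();print(s["t"],s["eef_pos"],rot(s["ee_rot"]).round(4),s["finger_gap"],s["ft_force"],s["ft_torque"],s["qd"].round(3))
f=grab_frame("side");save(f,"side6.png")
f=grab_frame("wrist");save(f,"wrist6.png")
E
```

```text
9.1 [ 0.48608794 -0.01597813  0.19277228] [[-9.752e-01 -2.210e-01  8.300e-03]
 [-2.211e-01  9.753e-01 -5.000e-04]
 [-8.000e-03 -2.300e-03 -1.000e+00]] 0.018984154895685088 [ 0.03149542  0.50257092 -1.99999821] [ 0.02438988 -0.00078555 -0.04141972] [-0.001  0.    -0.002 -0.001  0.     0.   ]
```

View pics/side6.png

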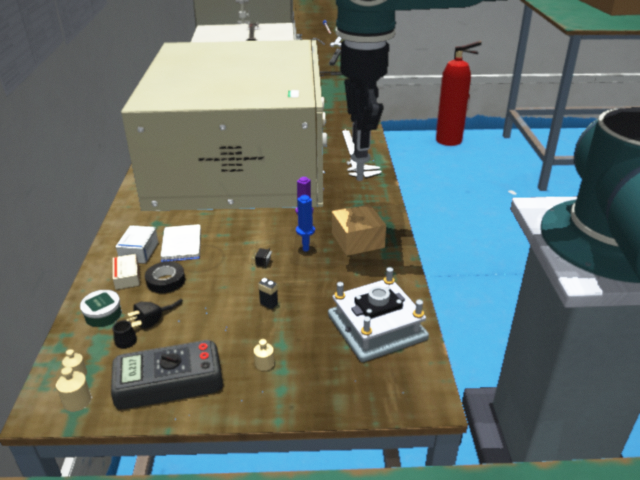

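View pics/wrist6.png

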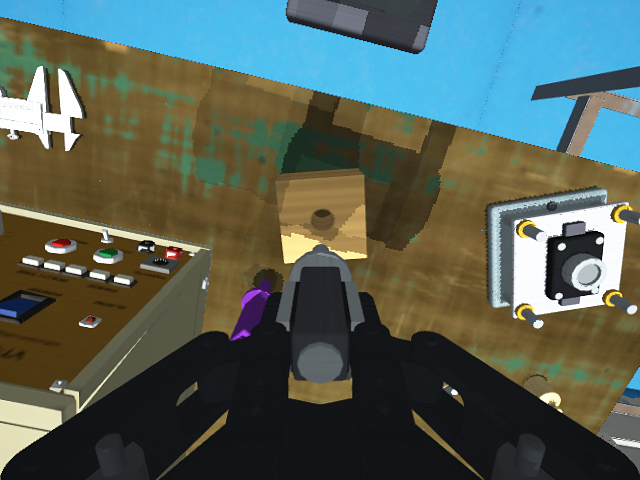

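```bash
cat > cap.py <<'E'
from h import *
def cap():
    s=state();w=grab_frame("wrist")
    T=rot(s["ee_rot"]);p=np.array(s["eef_pos"])
    P=np.array([[*world(w,u,v),u,v] for u in range(270,375) for v in range(230,400) if w["z_map"][v,u]>0])
    L=(P[:,:3]-p)@T   # tool frame
    return s,w,P,L
if __name__=="__main__":
    s,w,P,L=cap()
    h,e=np.histogram(L[:,2],np.arange(-.06,.07,.002));print([(round(float(a),3),int(c)) for a,c in zip(e,h) if c>15])
    z0=np.percentile(L[(abs(L[:,0])<.02)&(abs(L[:,1])<.012),2],1);print("top z tool",z0)
    q=L[(L[:,2]<z0+.0025)&(abs(L[:,1])<.015)];print("cap",len(q),cv2.minEnclosingCircle(q[:,:2].astype(np.float32)*1000),q.mean(0))
    q=L[(L[:,2]<z0+.0055)&(L[:,2]>z0+.0015)&(abs(L[:,1])<.013)];print("shoulder",len(q),cv2.minAreaRect(q[:,:2].astype(np.float32)*1000))
    q=L[(L[:,2]>z0+.062)&(L[:,2]<z0+.0675)&(abs(L[:,1])<.02)];print("collar",len(q),np.percentile(q[:,:2]*1000,[0.5,99.5],axis=0))
    q=L[(L[:,2]>z0+.02)&(L[:,2]<z0+.055)&(abs(L[:,1])<.009)&(L[:,0]>.005)]
    A=np.c_[q[:,2]-z0,np.ones(len(q))];print("front face x=az+b",np.linalg.lstsq(A,q[:,0],rcond=None)[0],len(q))
E
python3 cap.py
```

```text
[(-0.06, 125), (-0.058, 158), (-0.056, 148), (-0.054, 169), (-0.052, 158), (-0.05, 1096), (-0.048, 884), (-0.046, 1211), (-0.044, 406), (-0.042, 311), (-0.04, 456), (-0.038, 381), (-0.036, 257), (-0.034, 261), (-0.032, 256), (-0.03, 273), (-0.028, 260), (-0.026, 252), (-0.024, 245), (-0.022, 242), (-0.02, 228), (-0.018, 237), (-0.016, 219), (-0.014, 214), (-0.012, 203), (-0.01, 193), (-0.008, 159), (-0.006, 115), (-0.004, 82), (-0.002, 80), (0.0, 68), (0.002, 78), (0.004, 62), (0.006, 62), (0.008, 71), (0.01, 54), (0.012, 61), (0.014, 124), (0.016, 776), (0.018, 84), (0.02, 65), (0.056, 17), (0.058, 19)]
top z tool -0.08028551695027071
cap 356 ((17.532424926757812, -0.15796694159507751), 12.609874725341797) [ 0.01773994  0.00130668 -0.07952678]
shoulder 385 ((15.203551292419434, -0.052623748779296875), (25.872005462646484, 6.959427833557129), 89.8823471069336)
collar 551 [[  7.04876938 -19.70743438]
 [ 12.28685848  19.67084601]]
front face x=az+b [0.17309121 0.00249448] 2376
```

```bash
sed -i 's/z0=np.percentile.*/z0=-.0485/' cap.py; sed -i 's/(L\[:,2\]<z0+.0025)&(abs/(L[:,2]>z0-.002)\&(L[:,2]<z0+.0018)\&(np.hypot(L[:,0],L[:,1])<.015)\&(abs/' cap.py; python3 cap.py | tail -4
```

```text
shoulder 1571 ((2.1418752670288086, 0.24564361572265625), (25.85348892211914, 21.688772201538086), 88.47220611572266)
collar 961 [[  1.38705421 -16.90916431]
 [ 17.86127995  15.73779221]]
front face x=az+b [0.00471895 0.01063035] 1540
```

```bash
cat >> cap.py <<'E'
    q=L[(np.hypot(L[:,0],L[:,1])<.014)&(L[:,2]<-.038)&(L[:,2]>-.056)]
    h,e=np.histogram(q[:,2],np.arange(-.056,-.038,.001));print([(round(float(a),3),int(c)) for a,c in zip(e,h)])
    for lo,hi in((-.052,-.0475),(-.0475,-.043)):
        k=q[(q[:,2]>lo)&(q[:,2]<hi)]; print(lo,len(k),k.mean(0),cv2.minAreaRect(k[:,:2].astype(np.float32)*1000))
E
python3 cap.py|tail -3
```

```text
[(-0.056, 1), (-0.055, 2), (-0.054, 11), (-0.053, 9), (-0.052, 10), (-0.051, 5), (-0.05, 130), (-0.049, 805), (-0.048, 506), (-0.047, 176), (-0.046, 606), (-0.045, 495), (-0.044, 215), (-0.043, 110), (-0.042, 109), (-0.041, 110), (-0.04, 113)]
-0.052 1294 [ 0.00116305 -0.00073299 -0.04838368] ((0.9935240745544434, -0.7782974243164062), (16.175189971923828, 24.07987403869629), 0.306412011384964)
-0.0475 1654 [ 0.00432218 -0.00067732 -0.04523119] ((1.4779930114746094, -0.7286405563354492), (23.86130142211914, 20.208507537841797), 89.00636291503906)
```

Request:
send_rows --series "-2 12 0 0 0.1 0 1;-6 32 0 0 0 0 1;-6 32 0 0 0 0 1;-6 32 0 0 0 0 1;-6 32 0 0 0 0 1;-6 32 0 0 0 0 1;-6 32 0 0 0 0 1;-5 24 0 0 0 0 1;-1 8 0 0 0 0 1;0 0 0 0 0 0 1"

```text
t: 10.6
eef_pos: [0.4738, 0.2367, 0.1911]
ee_rot: [0.002, -0.112, 0.994, -0.001]
ft_force: [0.3, -0.4, -1.8]
finger_gap: 0.0192
```

```bash
cat >> cap.py <<'E'
    np.save("wP.npy",P);save(w,"cap_%d.png"%int(s["t"]*100));print(s["t"],s["eef_pos"],rot(s["ee_rot"]).round(4),s["finger_gap"],s["ft_force"],s["qd"].round(2))
E
python3 cap.py|tail -9; ls pics
```

```text
collar 958 [[  1.34436265 -16.94983485]
 [ 18.03067802  15.69602535]]
front face x=az+b [0.00376009 0.01067191] 1531
[(-0.056, 1), (-0.055, 4), (-0.054, 8), (-0.053, 7), (-0.052, 11), (-0.051, 8), (-0.05, 111), (-0.049, 827), (-0.048, 491), (-0.047, 192), (-0.046, 589), (-0.045, 517), (-0.044, 204), (-0.043, 116), (-0.042, 115), (-0.041, 96), (-0.04, 99)]
-0.052 1313 [ 0.00111936 -0.00078523 -0.04836983] ((0.8793253898620605, -0.6517734527587891), (16.26399803161621, 23.87401008605957), 1.8272584676742554)
-0.0475 1637 [ 0.004397   -0.00067964 -0.04521057] ((1.4143199920654297, -0.8052225112915039), (20.16195297241211, 23.577238082885742), 0.057265352457761765)
10.6 [0.4737577  0.23674444 0.19111281] [[-9.751e-01 -2.219e-01  3.800e-03]
 [-2.219e-01  9.751e-01 -8.000e-04]
 [-3.600e-03 -1.700e-03 -1.000e+00]] 0.019231950603808747 [ 0.28451894 -0.4247395  -1.81615097] [ 0.  0.  0. -0.  0. -0.]
cap_1060.png
crop0.png
crop2.png
crop3.png
crop4.png
scene0.png
side0.png
side6.png
wrist0.png
wrist1.png
wrist2.png
wrist3.png
wrist4.png
wrist5.png
wrist6.png
```

View image.

```bash
python3 - <<'E'
from h import *
w=grab_frame("wrist")
for t in("cup","press"): print(t,[(round(d["p"],2),np.round(np.array(d["xy"])*[640,480],0).tolist()) for d in tip_of(w,t)[:3]])
P=np.array([[*world(w,u,v),u,v] for u in range(200,440) for v in range(100,330) if w["z_map"][v,u]>0])
Q=P[(P[:,2]>.0605)&(P[:,2]<.076)&(np.hypot(P[:,0]-.4756,P[:,1]-.2231)<.022)]
h,e=np.histogram(Q[:,2],np.arange(.06,.077,.001));print(h)
q=Q[Q[:,2]>.0693];print(len(q),np.median(q[:,2]),np.percentile(q[:,:2],[0,100],axis=0))
A=np.c_[q[:,:2],np.ones(len(q))];
from scipy.optimize import least_squares
print(cv2.minEnclosingCircle(q[:,:2].astype(np.float32)*1000))
E
```

```text
cup [(0.77, [305.0, 230.0])]
press [(0.82, [309.0, 207.0])]
[  4   6  15   9   8  13  31 173 233 122 237 263  49   1   0   0]
639 0.0709711889281815 [[0.46032093 0.20753364]
 [0.49138428 0.23858396]]
((476.0689697265625, 223.07269287109375), 15.84914493560791)
```

View pics/cap_1060.png

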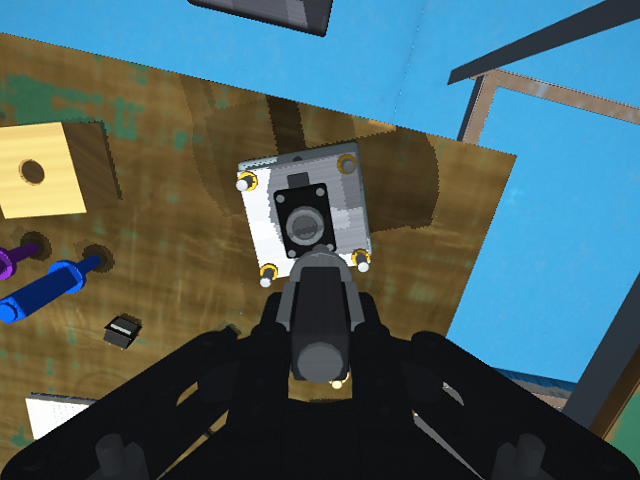

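Request:
send_rows --series "0 -7 0 0 0 0 1;0 -6 0 0 0 0 1;0 0 10 0 0 0 1;0 0 12 0 0 0 1;0 0 12 0 0 0 1;0 0 8 0 0 0 1;0 0 4 0 0 0 1;0 0 0 0 0 0 1;0 0 0 0 0 0 1;0 0 0 0 0 0 1"

```text
t: 12.05
eef_pos: [0.4775, 0.2209, 0.1418]
ee_rot: [0.002, -0.11, 0.994, -0.001]
ft_force: [0.4, -0.6, -0.6]
finger_gap: 0.0194
```

```bash
python3 cap.py|tail -8|grep -v '^\[(-'; python3 - <<'E'
from h import *
s=state();print(s["ft_force"])
f=grab_frame("side");save(f,"side7.png");g=grab_frame("scene");save(g,"scene7.png")
a=f["pixels"][180:300,310:450];b=g["pixels"][190:310,290:430]
cv2.imwrite("pics/c7.png",cv2.cvtColor(cv2.resize(np.hstack([a,b]),(800,343),interpolation=cv2.INTER_CUBIC),cv2.COLOR_RGB2BGR))
E
```

```text
[ 17.87118541  15.70492551]]
front face x=az+b [0.00531968 0.01060755] 1537
-0.052 1315 [ 0.00117516 -0.00076469 -0.04837684] ((0.7262463569641113, -0.8347578048706055), (16.319032669067383, 23.789203643798828), 0.7346059083938599)
-0.0475 1624 [ 0.00428176 -0.00069983 -0.04523793] ((1.2646703720092773, -0.5740461349487305), (20.251110076904297, 23.910282135009766), 0.7564641833305359)
12.05 [0.4775307  0.22088188 0.14178661] [[-9.758e-01 -2.184e-01  4.000e-03]
 [-2.184e-01  9.758e-01 -9.000e-04]
 [-3.700e-03 -1.800e-03 -1.000e+00]] 0.019381400124768407 [ 0.44895823 -0.62283531 -0.5731607 ] [-0. -0. -0. -0.  0.  0.]
[ 1.27702701 -0.49688162 -1.09756934]
```

View pics/c7.png

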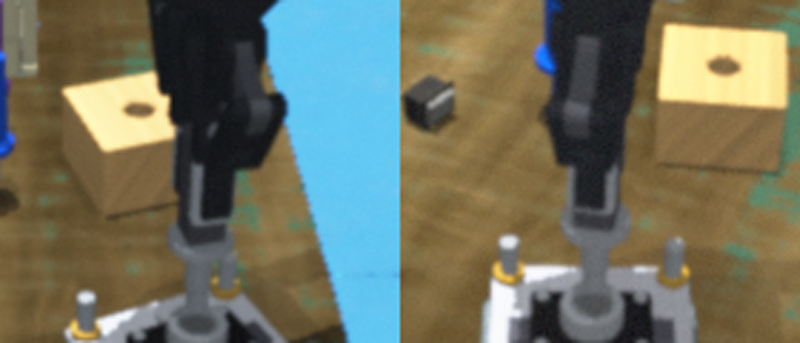

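Request:
send_rows --series "0 3 0 0 0 0 1;0 0 0 0 0 0 1;0 0 2 0 0 0 1;0 0 0 0 0 0 1;0 0 0 0 0 0 1;0 0 0 0 0 0 1;0 0 0 0 0 0 1;0 0 0 0 0 0 1;0 0 0 0 0 0 1;0 0 0 0 0 0 1"

```text
t: 13.45
eef_pos: [0.4768, 0.224, 0.1397]
ee_rot: [0.002, -0.11, 0.994, -0.001]
ft_force: [-0.3, 0.3, -0.8]
finger_gap: 0.0191
```

```bash
python3 cap.py|tail -8|grep -v '^\[(-'; python3 - <<'E'
from h import *
for i in range(3):
  s=state();f=grab_frame("side");print(s["eef_pos"],s["ft_force"],s["t"])
save(f,"side8.png");g=grab_frame("scene");save(g,"scene8.png")
a=f["pixels"][230:330,320:430];b=g["pixels"][230:330,305:415]
cv2.imwrite("pics/c8.png",cv2.cvtColor(cv2.resize(np.hstack([a,b]),(800,364),interpolation=cv2.INTER_CUBIC),cv2.COLOR_RGB2BGR))
E
```

```text
[ 17.83276614  15.74122967]]
front face x=az+b [0.00518654 0.01060455] 1547
-0.052 1283 [ 0.00115251 -0.00071338 -0.04835662] ((1.0676007270812988, -0.6970291137695312), (16.649168014526367, 24.05329704284668), 0.9542282223701477)
-0.0475 1644 [ 0.00421538 -0.00066252 -0.04523509] ((1.4459152221679688, -0.6473379135131836), (20.49762725830078, 23.69147491455078), 0.8276728987693787)
13.45 [0.47683156 0.2239714  0.13971283] [[-9.759e-01 -2.184e-01  4.100e-03]
 [-2.184e-01  9.759e-01 -9.000e-04]
 [-3.800e-03 -1.700e-03 -1.000e+00]] 0.01911027472211446 [-0.27269101  0.3200267  -0.84502289] [-0. -0.  0. -0. -0.  0.]
[0.47682147 0.22397598 0.13967473] [-0.04485523 -0.50678632 -1.45466784] 13.5
[0.47682237 0.2239976  0.13968256] [ 0.57459481  0.58711177 -1.78020208] 13.55
[0.47681961 0.22398563 0.13966914] [-0.20942929  0.14871831 -1.01275652] 13.6
```

View pics/c8.png

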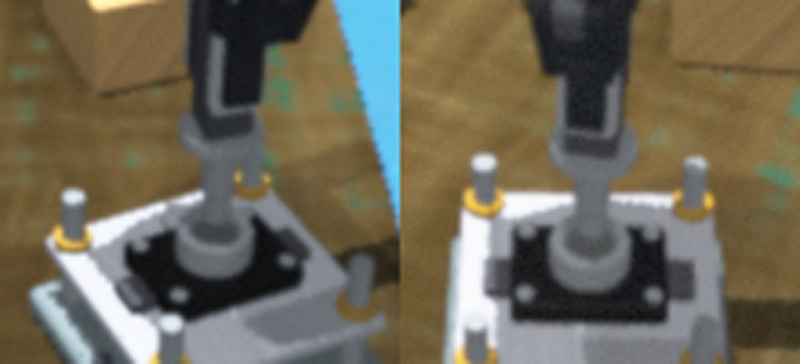

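Request:
send_rows --series "0 0 2 0 0 0 1;0 0 2 0 0 0 1;0 0 1 0 0 0 1;0 0 0.5 0 0 0 1;0 0 0.5 0 0 0 1;0 0 0 0 0 0 1;0 0 0 0 0 0 1;0 0 0 0 0 0 1;0 0 0 0 0 0 1;0 0 0 0 0 0 1"

```text
t: 14.95
eef_pos: [0.4769, 0.224, 0.1333]
ee_rot: [0.002, -0.11, 0.994, -0.001]
ft_force: [0.4, 0.3, -2.1]
finger_gap: 0.019
```

```bash
cat > st.py <<'E'
from h import *
F=[];
for i in range(3):
  s=state();F.append(s["ft_force"]);p=s["eef_pos"];grab_frame("side")
print(s["t"],p,np.array(F).round(2).tolist(),rot(s["ee_rot"])[:,2].round(4),s["finger_gap"],s["ft_torque"])
E
python3 st.py
```

```text
15.05 [0.47685962 0.22397787 0.13321729] [[0.4, 0.33, -2.05], [-0.01, 0.83, -0.88], [-0.42, -0.13, -1.0]] [ 4.e-03 -9.e-04 -1.e+00] 0.019267813696057366 [0.02217213 0.02376511 0.00790319]
```

Request:
send_rows --series "0 0 0.4 0 0 0 1;0 0 0.4 0 0 0 1;0 0 0.4 0 0 0 1;0 0 0.4 0 0 0 1;0 0 0 0 0 0 1;0 0 0 0 0 0 1;0 0 0 0 0 0 1;0 0 0 0 0 0 1;0 0 0 0 0 0 1;0 0 0 0 0 0 1"

```text
t: 16.35
eef_pos: [0.4769, 0.224, 0.1315]
ee_rot: [0.002, -0.11, 0.994, -0.001]
ft_force: [-0.6, -0.4, -1.2]
finger_gap: 0.0192
```

```bash
python3 st.py
```

```text
16.45 [0.47686783 0.22396222 0.13151118] [[-0.58, -0.39, -1.24], [-0.82, -0.37, -0.77], [-0.16, -0.92, -2.95]] [ 4.e-03 -9.e-04 -1.e+00] 0.019271903527528823 [-0.0005492  -0.01831263  0.02013716]
```

Request:
send_rows --series "0 0 0.4 0 0 0 1;0 0 0.4 0 0 0 1;0 0 0.4 0 0 0 1;0 0 0.3 0 0 0 1;0 0 0 0 0 0 1;0 0 0 0 0 0 1;0 0 0 0 0 0 1;0 0 0 0 0 0 1;0 0 0 0 0 0 1;0 0 0 0 0 0 1"

```text
t: 17.75
eef_pos: [0.4769, 0.224, 0.1302]
ee_rot: [0.002, -0.11, 0.994, -0.001]
ft_force: [-0.5, -0.1, -0.6]
finger_gap: 0.0188
```

```bash
python3 st.py
```

```text
17.85 [0.47696592 0.22401347 0.13027465] [[-0.54, -0.15, -0.56], [-0.46, -0.35, -0.69], [0.18, 0.3, 0.4]] [ 4.4e-03 -8.0e-04 -1.0e+00] 0.019120275334927918 [-0.02490019  0.11359171  0.02843128]
```

Request:
send_rows --series "0 0 0.9 0 0 0 1;0 0 0.9 0 0 0 1;0 0 0.8 0 0 0 1;0 0 0.3 0 0 0 1;0 0 0.2 0 0 0 1;0 0 0.2 0 0 0 1;0 0 0.2 0 0 0 1;0 0 0.2 0 0 0 1;0 0 0.2 0 0 0 1;0 0 0.2 0 0 0 1"

```text
t: 19.15
eef_pos: [0.4774, 0.2242, 0.1278]
ee_rot: [0.003, -0.11, 0.994, -0.0]
ft_force: [-1.0, -0.9, 5.1]
finger_gap: 0.019
```

```bash
python3 - <<'E'
from h import *
s=state();print(s["t"],s["eef_pos"],s["ft_force"],rot(s["ee_rot"])[:,2].round(4),s["ft_torque"])
E
```

```text
19.15 [0.47737849 0.22415233 0.12778158] [-1.01664565 -0.87413282  5.11790732] [ 6.e-03 -2.e-04 -1.e+00] [-0.2100784   0.46409388  0.00629628]
```

Request:
send_rows --series "0.05 0 1.1 0 0.03 0 1;0.05 0 1 0 0.03 0 1;0.05 0 0.8 0 0.03 0 1;0.05 0 0.55 0 0.03 0 1;0.05 0 0.55 0 0.03 0 1;0.05 0 0.55 0 0.03 0 1;0.05 0 0.55 0 0.03 0 1;0.05 0 0.55 0 0.03 0 1;0.05 0 0.55 0 0.03 0 1;0.05 0 0.55 0 0.03 0 1"

```text
t: 20.4
eef_pos: [0.4779, 0.2243, 0.1251]
ee_rot: [0.002, -0.11, 0.994, -0.0]
ft_force: [-2.9, -0.8, 8.3]
finger_gap: 0.0193
```

```bash
python3 - <<'E'
from h import *
s=state();print(s["t"],s["eef_pos"],s["ft_force"],rot(s["ee_rot"])[:,2].round(4),s["ft_torque"])
E
```

```text
20.4 [0.47786628 0.22432551 0.12509755] [-2.85518954 -0.83469039  8.33206818] [ 4.2e-03 -2.0e-04 -1.0e+00] [-0.40436022  0.81722196 -0.00829199]
```

Request:
send_rows --series "0.15 0 1 0 0.02 0 1;0.15 0 0.7 0 0.02 0 1;0.15 0 0.65 0 0.02 0 1;0.15 0 0.65 0 0.02 0 1;0.15 0 0.65 0 0.02 0 1;0.15 0 0.65 0 0.02 0 1;0.15 0 0.65 0 0.02 0 1;0 0 -1.5 0 0 0 1;0 0 -2 0 0 0 1;0 0 -2 0 0 0 1"

```text
t: 21.65
eef_pos: [0.4775, 0.2242, 0.1284]
ee_rot: [0.002, -0.11, 0.994, -0.0]
ft_force: [-0.9, 0.5, -1.4]
finger_gap: 0.0191
```

```bash
python3 st.py
```

```text
21.75 [0.47759239 0.22426226 0.12866425] [[-0.88, 0.54, -1.44], [-0.35, -0.68, -1.02], [1.06, -0.19, -1.66]] [ 0.0045 -0.     -1.    ] 0.0189239753616263 [-0.00273273  0.03384448  0.01822714]
```

Request:
send_rows --series "0 0 -3 0 0 0 1;0 0 -5 0 0 0 1;0 0 -8 0 0 0 1;0 0 -10 0 0 0 1;0 0 -12 0 0 0 1;0 0 -12 0 0 0 1;0 0 -6 0 0 0 1;0 12 0 0 0 0 1;0 0 0 0 0 0 1;0 0 0 0 0 0 1"

```text
t: 23.05
eef_pos: [0.4745, 0.237, 0.1889]
ee_rot: [0.002, -0.11, 0.994, -0.0]
ft_force: [0.2, -0.1, -1.6]
finger_gap: 0.019
```

```bash
python3 cap.py|tail -8|grep -v '^\[(-'; python3 - <<'E'
from h import *
print({k for k in state()})
w=grab_frame("wrist");save(w,"wrist9.png")
P=np.array([[*world(w,u,v),u,v] for u in range(200,440) for v in range(100,330) if w["z_map"][v,u]>0])
r=np.hypot(P[:,0]-.4758,P[:,1]-.2231)
h,e=np.histogram(P[r<.008,2],np.arange(.055,.077,.001));print(dict(zip(e.round(3).tolist(),h.tolist())))
q=P[(r<.017)&(r>.0105)&(P[:,2]>.067)];print("rim",np.median(q[:,2]),cv2.minEnclosingCircle(q[:,:2].astype(np.float32)*1000));print("plug",np.median(P[r<.006,2]))
cv2.imwrite("pics/c9.png",cv2.cvtColor(cv2.resize(w["pixels"][150:300,210:410],(800,600),interpolation=cv2.INTER_CUBIC),cv2.COLOR_RGB2BGR))
E
```

```text
[ 17.87485507  15.71699867]]
front face x=az+b [0.00633689 0.01057172] 1550
-0.052 1290 [ 0.0011295  -0.00075049 -0.04834616] ((0.9602279663085938, -0.798008918762207), (23.816383361816406, 16.304895401000977), 89.59009552001953)
-0.0475 1644 [ 0.0042582  -0.0006645  -0.04521883] ((1.5600833892822266, -0.9719610214233398), (23.877582550048828, 19.90625762939453), 89.45591735839844)
23.05 [0.47446666 0.2370393  0.18885096] [[-9.758e-01 -2.186e-01  4.900e-03]
 [-2.186e-01  9.758e-01  2.000e-04]
 [-4.800e-03 -9.000e-04 -1.000e+00]] 0.019044351974636126 [ 0.17192499 -0.10963825 -1.58103166] [ 0.01  0.    0.    0.   -0.    0.01]
{'qd', 'q', 'eef_pos', 'ft_force', 'finger_gap', 'ft_torque', 'ee_rot', 'effort', 't'}
{0.055: 0, 0.056: 0, 0.057: 0, 0.058: 0, 0.059: 0, 0.06: 0, 0.061: 4, 0.062: 59, 0.063: 155, 0.064: 60, 0.065: 0, 0.066: 0, 0.067: 0, 0.068: 0, 0.069: 0, 0.07: 0, 0.071: 0, 0.072: 0, 0.073: 0, 0.074: 0, 0.075: 0}
rim 0.19901337390674648 ((475.3896789550781, 223.55641174316406), 16.40319061279297)
plug 0.06420220414181721
```

View pics/c9.png

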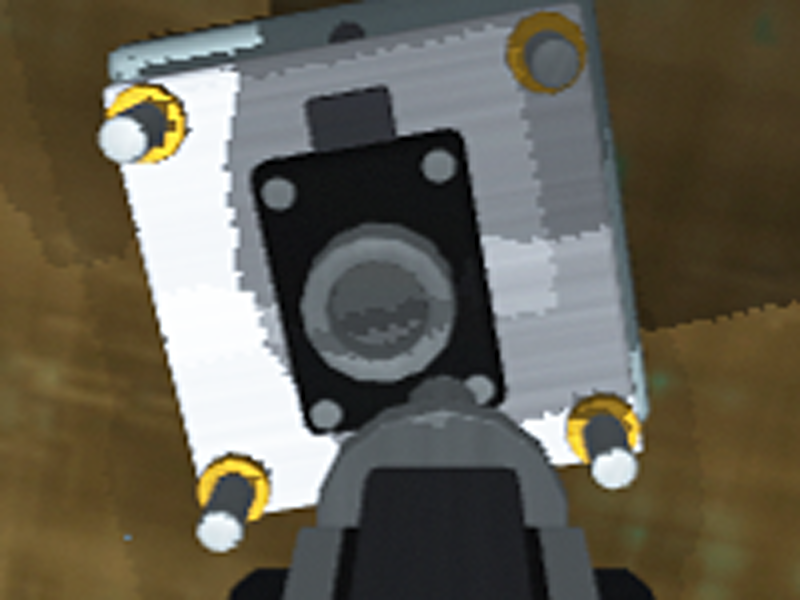

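Request:
send_rows --series "2 -12 0 0 0 0 1;6 -32 0 0 0 0 1;6 -32 0 0 0 0 1;6 -32 0 0 0 0 1;6 -32 0 0 0 0 1;6 -32 0 0 0 0 1;6 -32 0 0 0 0 1;5 -24 0 0 0 0 1;1 -8 0 0 0 0 1;0 0 0 0 0 0 1"

```text
t: 24.4
eef_pos: [0.4813, -0.0165, 0.1881]
ee_rot: [0.002, -0.109, 0.994, -0.001]
ft_force: [0.0, -0.5, -0.9]
finger_gap: 0.0188
```

```bash
python3 cap.py|tail -8|grep -v '^\[(-'; python3 - <<'E'
from h import *
w=grab_frame("wrist");save(w,"wrist10.png")
for d in tip_of(w,"stand_hole")[:2]:
  uv=np.array(d["xy"])*[640,480]; print(d["p"],uv,ray_at_h(w,*uv,.05))
P=np.array([[*world(w,u,v),u,v] for u in range(200,440) for v in range(100,330) if w["z_map"][v,u]>0])
q=P[(P[:,2]>.045)&(P[:,2]<.055)];print(np.median(q[:,2]),cv2.minAreaRect(q[:,:2].astype(np.float32)*1000))
cv2.imwrite("pics/c10.png",cv2.cvtColor(cv2.resize(w["pixels"][150:300,210:410],(800,600),interpolation=cv2.INTER_CUBIC),cv2.COLOR_RGB2BGR))
E
```

```text
[ 17.85189582  15.69448511]]
front face x=az+b [0.0050942  0.01060583] 1534
-0.052 1318 [ 0.00107975 -0.00078681 -0.04836237] ((1.0382447242736816, -0.6687469482421875), (16.7514705657959, 24.005537033081055), 1.6650145053863525)
-0.0475 1624 [ 0.00443122 -0.00063812 -0.0452014 ] ((1.5406427383422852, -0.6722078323364258), (20.199277877807617, 23.583019256591797), 1.0964038372039795)
24.4 [ 0.48128084 -0.01646865  0.18813371] [[-0.9764 -0.216   0.0043]
 [-0.216   0.9764 -0.0014]
 [-0.0039 -0.0023 -1.    ]] 0.018840329851971333 [ 0.01300684 -0.48498505 -0.94007687] [-0. -0.  0.  0.  0.  0.]
0.62 [321.088 224.784] [ 0.48331921 -0.01562159  0.05      ]
0.52 [542.08  249.792] [0.4626382  0.18478019 0.05      ]
0.05079917972571929 ((507.930419921875, -43.914764404296875), (97.83250427246094, 170.5306854248047), 38.5516242980957)
```

View pics/c10.png

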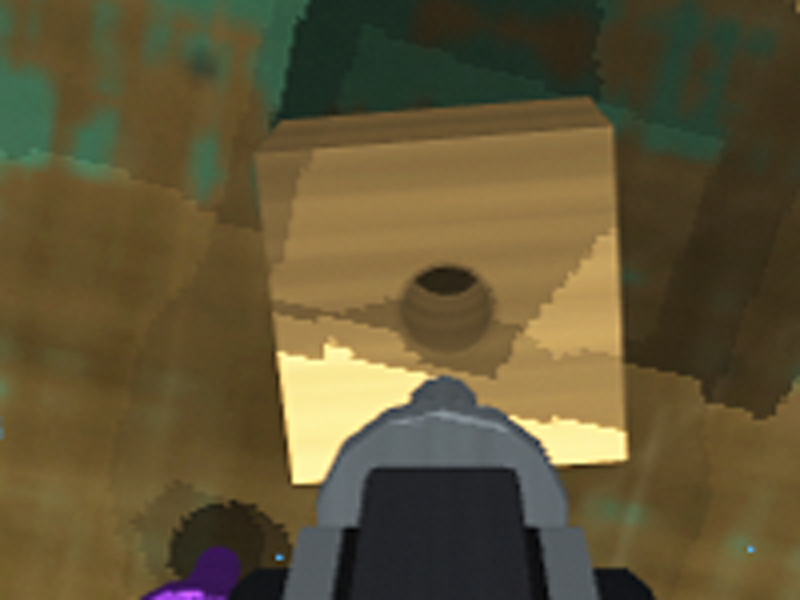

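Request:
send_rows --series "-5.3 0 0 0 0 0 1;0 0 0 0 0 0 1;0 0 10 0 0 0 1;0 0 13 0 0 0 1;0 0 13 0 0 0 1;0 0 12 0 0 0 1;0 0 6 0 0 0 1;0 0 0 0 0 0 1;0 0 0 0 0 0 1;0 0 0 0 0 0 1"

```text
t: 25.8
eef_pos: [0.4869, -0.0129, 0.1296]
ee_rot: [0.002, -0.111, 0.994, -0.001]
ft_force: [0.2, -0.1, -1.2]
finger_gap: 0.0191
```

```bash
python3 cap.py|tail -8|grep -v '^\[(-'; python3 - <<'E'
from h import *
f=grab_frame("side");g=grab_frame("scene")
a=f["pixels"][180:270,310:410];b=g["pixels"][170:260,355:455]
cv2.imwrite("pics/c11.png",cv2.cvtColor(cv2.resize(np.hstack([a,b]),(800,360),interpolation=cv2.INTER_CUBIC),cv2.COLOR_RGB2BGR))
E
```

```text
[ 17.82391551  15.64583675]]
front face x=az+b [0.00446486 0.01062939] 1530
-0.052 1303 [ 0.00117532 -0.00078282 -0.04839305] ((0.8627862930297852, -0.6798610687255859), (16.646228790283203, 24.006359100341797), 1.3926831483840942)
-0.0475 1641 [ 0.00435059 -0.00063453 -0.04521436] ((1.4365291595458984, -0.854283332824707), (23.647117614746094, 20.15615463256836), 89.46088409423828)
25.8 [ 0.48690069 -0.012869    0.12963445] [[-0.9756 -0.2197  0.0033]
 [-0.2197  0.9756 -0.0011]
 [-0.0029 -0.0018 -1.    ]] 0.01914577420405876 [ 0.2064367  -0.09382538 -1.18098526] [ 0. -0. -0.  0.  0. -0.]
```

View pics/c11.png

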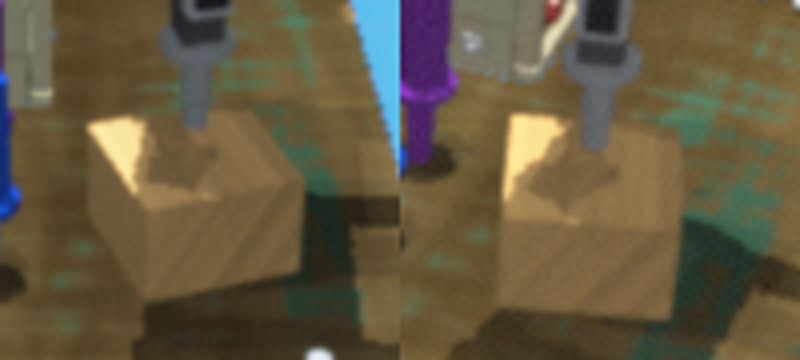

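Request:
send_rows --series "0.9 -2.2 0 0 0 0 1;0 0 0 0 0 0 1;0 0 4 0 0 0 1;0 0 5 0 0 0 1;0 0 3 0 0 0 1;0 0 1 0 0 0 1;0 0 1 0 0 0 1;0 0 1 0 0 0 1;0 0 1 0 0 0 1;0 0 1 0 0 0 1"

```text
t: 27.2
eef_pos: [0.4865, -0.0154, 0.1114]
ee_rot: [0.002, -0.111, 0.994, -0.001]
ft_force: [-0.4, -0.2, -2.3]
finger_gap: 0.0194
```

```bash
python3 st.py;  python3 - <<'E'
from h import *
f=grab_frame("side");g=grab_frame("scene");w=grab_frame("wrist");save(w,"wrist12.png")
a=f["pixels"][180:270,310:410];b=g["pixels"][170:260,355:455]
cv2.imwrite("pics/c12.png",cv2.cvtColor(cv2.resize(np.hstack([a,b]),(800,360),interpolation=cv2.INTER_CUBIC),cv2.COLOR_RGB2BGR))
E
```

```text
27.3 [ 0.48646976 -0.01537729  0.11139121] [[-0.36, -0.22, -2.28], [-0.21, 0.4, -1.58], [0.13, 0.28, -0.72]] [ 0.0031 -0.0011 -1.    ] 0.019248337590885723 [ 0.01979857 -0.03153504  0.02918818]
```

View pics/c12.png

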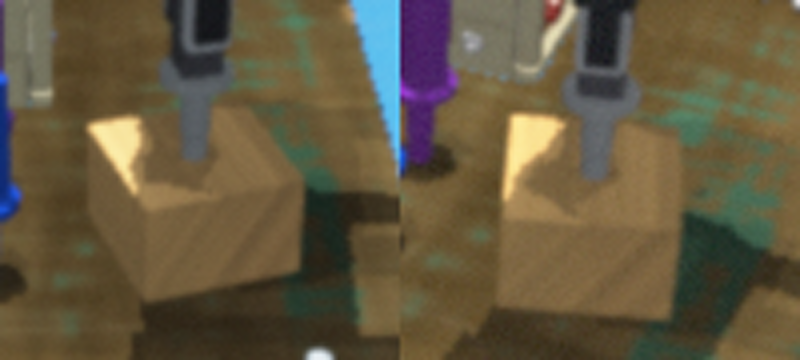

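Request:
send_rows --series "0 0 1 0 0 0 1;0 0 1 0 0 0 1;0 0 2 0 0 0 1;0 0 2 0 0 0 1;0 0 3 0 0 0 1;0 0 3 0 0 0 1;0 0 3 0 0 0 1;0 0 2 0 0 0 1;0 0 0 0 0 0 1;0 0 0 0 0 0 1"

```text
t: 28.75
eef_pos: [0.4865, -0.0154, 0.0931]
ee_rot: [0.001, -0.111, 0.994, -0.001]
ft_force: [-0.4, 0.7, -1.7]
finger_gap: 0.0191
```

```bash
python3 st.py
```

```text
28.85 [ 0.48651178 -0.01538546  0.0931449 ] [[-0.44, 0.66, -1.67], [-0.96, 0.29, -1.35], [-0.76, -0.58, -0.45]] [ 0.0031 -0.0011 -1.    ] 0.01935995972455366 [ 0.01544311 -0.04548337 -0.04094416]
```

Request:
send_rows --series "0 0 2 0 0 0 1;0 0 3 0 0 0 1;0 0 4 0 0 0 1;0 0 4 0 0 0 1;0 0 2 0 0 0 1;0 0 1 0 0 0 1;0 0 0 0 0 0 1;0 0 0 0 0 0 1;0 0 0 0 0 0 1;0 0 0 0 0 0 1"

```text
t: 30.15
eef_pos: [0.4866, -0.0154, 0.0761]
ee_rot: [0.002, -0.111, 0.994, -0.001]
ft_force: [0.1, -0.7, -0.9]
finger_gap: 0.0193
```

```bash
python3 st.py
```

```text
30.25 [ 0.48660538 -0.01543407  0.07611097] [[0.05, -0.67, -0.86], [0.13, 0.09, -1.05], [-0.21, -0.2, -0.51]] [ 0.0032 -0.0011 -1.    ] 0.018971919946456542 [-0.07428241  0.03215717  0.05756623]
```

2.5 mm to go; I'll ease down with small rows.

Request:
send_rows --series "0 0 0.6 0 0 0 1;0 0 0.6 0 0 0 1;0 0 0.4 0 0 0 1;0 0 0.3 0 0 0 1;0 0 0.2 0 0 0 1;0 0 0.2 0 0 0 1;0 0 0.1 0 0 0 1;0 0 0 0 0 0 1;0 0 0 0 0 0 1;0 0 0 0 0 0 1"

```text
t: 31.55
eef_pos: [0.4866, -0.0154, 0.0736]
ee_rot: [0.002, -0.111, 0.994, -0.001]
ft_force: [-0.4, 0.1, -1.1]
finger_gap: 0.0192
```

```bash
python3 st.py
```

```text
31.65 [ 0.48659984 -0.01542258  0.0735505 ] [[-0.45, 0.15, -1.07], [-0.22, 0.0, -0.74], [0.11, 0.19, -0.58]] [ 0.0032 -0.0011 -1.    ] 0.01914819872463471 [0.00726116 0.03616956 0.08389048]
```

Request:
send_rows --series "0 0 0.2 0 0 0 1;0 0 0.2 0 0 0 1;0 0 0.2 0 0 0 1;0 0 0 0 0 0 1;0 0 0 0 0 0 1;0 0 0 0 0 0 1;0 0 0 0 0 0 1;0 0 0 0 0 0 1;0 0 0 0 0 0 1;0 0 0 0 0 0 1"

```text
t: 32.95
eef_pos: [0.4867, -0.0154, 0.0735]
ee_rot: [0.002, -0.111, 0.994, -0.001]
ft_force: [-2.8, 0.7, 2.1]
finger_gap: 0.0189
```

```bash
python3 st.py; python3 - <<'E'
from h import *
w=grab_frame("wrist")
cv2.imwrite("pics/c13.png",cv2.cvtColor(cv2.resize(w["pixels"][170:400,210:430],(574,600),interpolation=cv2.INTER_CUBIC),cv2.COLOR_RGB2BGR))
E
```

```text
33.05 [ 0.48670519 -0.01542279  0.07354627] [[-2.77, 0.7, 2.12], [-2.4, 0.13, 2.27], [-2.71, -0.19, 2.42]] [ 0.0035 -0.0011 -1.    ] 0.018914886249678457 [0.05059527 0.27389552 0.0131488 ]
```

View pics/c13.png

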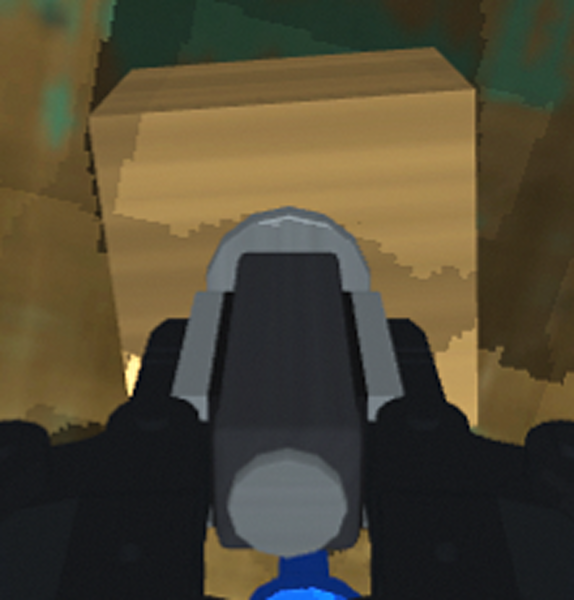

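Seated: contact is felt at the original height. Next I open the jaws and retreat straight up.

Request:
send_rows --series "0 0 0 0 0 0 -1;0 0 0 0 0 0 -1;0 0 0 0 0 0 -1;0 0 0 0 0 0 -1;0 0 0 0 0 0 -1;0 0 0 0 0 0 -1;0 0 -5 0 0 0 -1;0 0 -15 0 0 0 -1;0 0 -25 0 0 0 -1;0 0 -25 0 0 0 -1"

```text
t: 34.4
eef_pos: [0.4859, -0.0153, 0.1462]
ee_rot: [0.001, -0.111, 0.994, -0.001]
ft_force: [0.1, 0.7, -0.3]
finger_gap: 0.0855
```

Request:
send_rows --series "0 0 -20 0 0 0 -1;0 0 -20 0 0 0 -1;0 0 -20 0 0 0 -1;0 0 -10 0 0 0 -1;0 0 0 0 0 0 -1;0 0 0 0 0 0 -1;0 0 0 0 0 0 -1;0 0 0 0 0 0 -1;0 0 0 0 0 0 -1;0 0 0 0 0 0 -1"

```text
t: 35.65
eef_pos: [0.4857, -0.0152, 0.222]
ee_rot: [0.002, -0.111, 0.994, -0.001]
ft_force: [0.1, -0.3, 0.9]
finger_gap: 0.0857
```

```bash
python3 st.py; python3 - <<'E'
from h import *
w=grab_frame("wrist");f=grab_frame("side");g=grab_frame("scene");save(f,"sideF.png");save(w,"wristF.png")
a=f["pixels"][160:280,310:430];b=g["pixels"][150:270,350:470]
cv2.imwrite("pics/c14.png",cv2.cvtColor(cv2.resize(np.hstack([a,b]),(800,400),interpolation=cv2.INTER_CUBIC),cv2.COLOR_RGB2BGR))
P=np.array([[*world(w,u,v)] for u in range(250,400) for v in range(120,330) if w["z_map"][v,u]>0])
q=P[(P[:,2]>.12)&(P[:,2]<.127)];print("cap",q.mean(0));
q=P[(P[:,2]>.0535)&(P[:,2]<.058)&(np.hypot(P[:,0]-.485,P[:,1]+.0154)<.022)];print("collar",len(q),q.mean(0),q[:,2].std(),cv2.minEnclosingCircle(q[:,:2].astype(np.float32)*1000))
E
```

```text
35.75 [ 0.48571453 -0.01521897  0.22210108] [[0.05, -0.33, 0.87], [0.03, -0.47, -0.35], [-0.91, 0.19, 0.81]] [ 0.0036 -0.0011 -1.    ] 0.0851683509063544 [ 0.02189539 -0.02067827 -0.01532724]
cap [ 0.48584443 -0.01677018  0.1217499 ]
collar 347 [ 0.47981877 -0.01843711  0.05666164] 0.0007403008298320673 ((486.00274658203125, -16.928924560546875), 16.872865676879883)
```

View pics/c14.png

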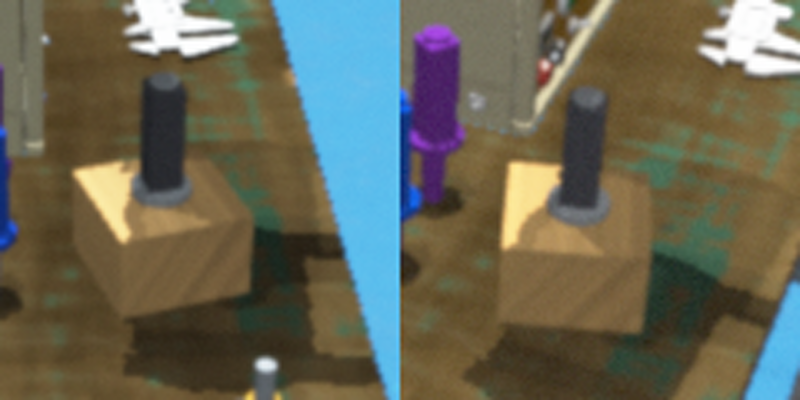

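View pics/sideF.png

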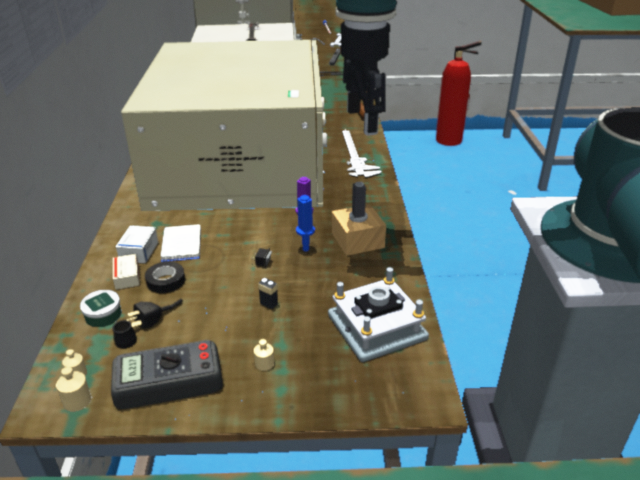

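Punch is upright (cap and collar share an axis), its collar is seated flat at z ≈ 0.056, and the bystanders haven't moved. I'm handing in.

```bash
python3 -c "
from h import *
print(job_done())"
```

```text
the job is handed in; nothing more can be done
None
```

I took the dark punch from the stand, not the blue or purple look-alikes. I pressed it into the plug, lifted it straight off, and put it back upright in the stand. I handed the job in at about 36 s.

**Press:**
- **Force:** it ramped up rather than being an even 12 N. I read about 6 N net after the first 1.25 s and about 9.6 N after the second. The last 0.9 s aimed at about 12 N, but I have no reading during it. No reading came near 20 N.
- **Plug:** the depth images put the sink at about 4 to 4.5 mm. There was no seal reading in the state to confirm this.
- **Drift:** the tool crept about 1 mm sideways under load, and I measured about 3 N of side force. The tilt stayed within about 0.1 to 0.2°.

**Final checks:**
- **Seating:** the collar lies flat on the stand at z ≈ 56 mm. The cap and collar centres agree to 0.2 mm, so the punch is upright.
- **Position:** by the camera, the punch stands about 1.5 mm from where it stood at the start, within the hole's play.
- **Gripper:** it is open and well clear.
- **Bystanders:** they look unmoved in the side picture. I did not re-measure them.

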